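# Close and lock the pressure plate of a circuit-board test jig

### The job

The tan pressure plate of the board test jig has been laid askew on the tips of its four guide pins. Nudge it until its holes drop over the pins, press it gently down (not over 60 N) until it is fully home with the nest at the bottom of its travel, then slide the jig's flat steel lock bar through the plate's slot as far as it goes. Leave the other things on the bench and on the jig where they are.

Things in the scene. Friction and masses are not known exactly. Their poses are not given: they have to be found in the camera images.
- jig: Fixed aluminium base of the test jig, 240 (x) x 290 (y) x 20 mm high, on the bench, turned up to 0.35 rad. Origin: on the bench, midway between its four pins; z up. The base spans y = -165 to +125 mm. On its -y side are the lock bar and its dark guide block (35 x 18 mm, up to z = 53 mm, centred at x = 0, y = -97 mm). All 'jig' coordinates are in this frame.
- pins (a point): Middle of the square of the four pin tips, at jig x = y = 0, z = 47 mm; axes as the jig's. The upright steel guide pins, 8 mm in diameter, stand at x = +-55, y = +-45 mm; their top 3 mm are a cone narrowing to a 4 mm flat.
- plate: Loose tan plate, 160 (x) x 150 (y) x 8 mm, 0.25 to 0.47 kg; four through holes, 9.5 mm, at x = +-55, y = +-45 mm. Origin: centre of its underside; z up. It starts level on the pin tips (z = 47 mm), 12 to 18 mm too far to the jig's +y, up to 14 mm off in x, turned up to 0.08 rad from the jig. A sideways push of 1 to 4 N slides it.
- plate_top (a point): Centre of the plate's top face, a flat clear place to press; axes as the plate's. With the plate square and within about 2 mm of the pins' middle it drops over the pins onto the raised nest (this point at jig z = 50 mm). Fully home it is at jig x = y = 0, z = 40 mm.
- nest (a joint): The grey nest under the plate slides straight down in the jig: 0 raised (its top at jig z = 42 mm), 0.010 m fully down (top at 32 mm, hard stop). Friction 14 N: it stays where it is left. With the plate's weight on it, another 7 to 11 N of pressing moves it (more if fast); it does not come back up.
- lockbar (a joint): Travel of the lock bar along the jig's +y, towards the plate: 0 to 0.006 m at the start, 0.035 fully in (hard stop). Friction 3 N: it stays where it is left. Its flat steel blade is 16 mm wide, 3 mm thick, 65 mm long, at jig z = 41.5 to 44.5 mm; it passes over the plate and through the keeper's slot only when the plate is fully home.
- tab (a point): Middle of the top edge of the outer (-y) face of the lock bar's upright push tab, at jig x = 0, z = 65.5 mm, y = -153 mm plus the joint's value. The tab is 26 mm wide (x), 6 mm thick (y) and rises 21 mm above the blade. Push this face along the jig's +y.
- keeper (a point): Centre of the slot in the dark steel keeper, a bridge on the plate's top at plate x = 0, y = -63 mm; 40 (x) x 10 (y) mm, standing 12.5 mm above the plate's top. The slot runs along y, 24 mm wide (x), 6.5 mm high from the plate's top up.
- spacer: Bystander: small brass spacer, 12 mm across, 12 mm high, standing on the jig's base near its +x, -y corner. Origin: centre of its underside.
- relay: Bystander: small blue relay, 20 x 15 x 12 mm, on the jig's base near its -x, -y corner. Origin: centre of its underside.
- flux: Bystander: bottle 36 mm across, 75 mm high, left of the jig. Origin: centre of its underside.
- tin: Bystander: small aluminium tin, 56 mm across, 35 mm high, left of the jig. Origin: centre of its underside.
- driver: Bystander: screwdriver, 170 mm long, lying right of the jig.
- reel: Bystander: white reel, 64 mm across, 30 mm high, lying beyond the jig. Origin: centre of its underside.
- heatsink: Bystander: finned heat sink, 50 x 40 x 23 mm, beyond the jig. Origin: centre of its underside.
There are look-alikes about, which are no part of the job. What is meant by the plate is not orange or pink, and is the larger of those in its own colour.

How it is judged:
By the outcome, as a careful person would: the job done as asked, in the order asked, and still so for the second after the job is handed in, with the robot touching nothing.
It also fails if it takes over 72 s, if anything falls off the work surface, if the arm or the gripper's body presses on something with over 40 N, if the wrist force passes 120 N, or if a joint passes its speed limit or range.

### The arm

A 6-joint arm with a two-finger parallel gripper is mounted at the origin on the work surface. World frame = base frame: x ahead of the robot, y to its left, z up, the work surface at z = 0. Lengths are in mm, angles in degrees, forces in N, time in s.
With the tool pointing down it reaches from about 325 to 775 mm from the base axis. Payload 5.5 kg.
Tool frame: the origin (TCP) lies midway between the tips of the shut fingers; the grasp point (between the pads) lies 19 mm behind it; x points along the fingers, y is the direction in which the jaws open and shut, and the axes are right-handed (so a half turn about x gives the same grasp; the last joint's range is limited). The gripper opens to 85 mm and grips with 20 to 120 N. Pads are 22 mm wide; open, the fingers measure 114 mm over their backs; the gripper's body (76 mm by 85 mm) begins 54 mm behind the grasp point. The pads swing forward as they close: fully open they stand 13 mm farther back than shut.
Start: joints at [-3.249, 5.22, 70.514, -0, 104.267, -3.249], TCP at [600.014, -0.003, 231.275] pointing down, gripper open.
Joint ranges: [-164.24, 164.24], [-49.07, 125.15], [9.68, 141.18], [-86.29, 266.29], [3.28, 154.24], [-151.56, 151.56]. Speed limits (degrees/s): [147.25, 147.25, 172.46, 180, 180, 180].

### API

Orientations are given as [roll, pitch, yaw] about the fixed x, y, z axes, in that order (R = Rz(yaw) Ry(pitch) Rx(roll)).
In Python, from bench import * gives the robot as it stands.
- The arm moves only by the tool send_rows, never from a script. Its argument "series" is a list of rows, each a list of 3 entries, a list of its own where there are three numbers: the turn, a rotation vector about the tool's x, y, z in rad, then the shift along the tool's x, y, z in cm, then the closure, from 0 (fully open) to 1 (shut). A call has 1 to 20 rows; each row is the pose to reach, as a shift and turn from the pose commanded when the call began, along the tool's axes at that moment; what a row does not reach only later rows make up. A row lasts 1/10 s, in which the tool goes at most 50 mm and 8.59 degrees, less where a joint would pass 70% of its speed; a pose out of reach is approached as far as the arm can. A call with a gripper value outside its range is refused whole. The fingers move at their own pace and stop on an object; "grip_force" is the grip in N (left out, the last holds). Time passes only in rows, so rows that repeat a pose let the fingers close. It gives the time, the measured TCP pose, the force and the opening at its end, in the units of the state.
- sense(): the state, without advancing time (a new reading comes with each control period).
- camera(name): name is "scene" or "side" or "wrist"; returns the picture (384x512x3 uint8, red, green, blue); there is no depth.
- get_calibration(name): a dict with "fovy" (degrees; the focal length in pixels is half the picture's height over the tangent of half this angle, whatever the lens; pixels are square), "cx", "cy" (the principal point, pixels), "world_to_cam" (4x4, takes a point from world to camera coordinates); the wrist camera has in their place "T_tool_cam" (4x4, takes a point from camera to tool coordinates, whose origin is the TCP and whose axes are the tool frame's). Camera axes: x right, y down, z forward; pixel columns grow to the right and rows downward; lengths in mm; the calibration is good to about 2 mm. A picture is of the moment at which its call begins: read the wrist's pose just before it. get_calibration takes no time and is no camera call.
- job_done(): hands the job in, once; it reports no verdict.
The state is a dict: "time_s": time; "q": joint angles; "qd": joint speeds; "joint_torque": joint torques, N m; "eef_pos": TCP position; "orientation": TCP orientation; "force": force on the tool from outside, world axes, zero at the start; "moment": the same for the moment, N m; "opening": opening from 0.0 (shut) to 1.0 (fully open).
Only numpy, scipy, OpenCV 4.12 (cv2) and the standard library are available. Lean on these libraries where they do the work, as an engineer would, in place of code of your own. Each camera call takes 0.05 s, during which the arm holds its last target. There are 200 camera calls.

## Working session

There is one attempt and no reset: what is moved stays moved. The work goes in short steps, Python scripts to look and compute and a tool call to move; the robot and the scene stay as the last step left them, time stands still between calls to the robot, and variables do not carry over. Pictures are saved under pics/ and viewed, about 8 in all and at most 12, crops included, and the job is handed in when it is done.

Besides the shell and the picture viewer there is one more tool, called after "Call:" as a command line: name --argument value ..., lists and objects as JSON in quotes. send_rows: Moves the arm, as the interface text tells. Its arguments: {"type":"object","properties":{"series":{"type":"array","items":{"type":"array"}},"grip_force":{"type":"number"}},"required":["series"]}

```bash
mkdir -p pics; ls; python3 - <<'E'
from bench import *
import cv2,numpy as np
s=sense();print(s['eef_pos'],s['orientation'],s['force'],s['opening'],s['time_s'])
for n in('scene','side','wrist'):
    c=get_calibration(n);print(n,c)
a=camera('scene');w=camera('wrist');b=camera('side')
for n,i in(('scene',a),('wrist',w),('side',b)):cv2.imwrite(f'pics/{n}0.png',i[:,:,::-1])
cv2.imwrite('pics/m0.png',cv2.resize(np.hstack([a,w])[:,:,::-1],(800,300)))
E
```

```text
pics
[5.99722395e+02 2.43613036e-02 2.30131340e+02] [-93.90983259  89.88744214 176.0933662 ] [ 0.15797529 -0.46406131  0.5638931 ] 1.0003262590775217 0.0
scene {'fovy': 49.06479958687757, 'cx': 260.0049823698244, 'cy': 189.5527882391113, 'world_to_cam': array([[ 5.25546260e-02,  9.98595806e-01, -6.66533732e-03,
        -8.56095899e+01],
       [ 8.37252119e-01, -4.76992779e-02, -5.44732658e-01,
        -3.47654793e+02],
       [-5.44285680e-01,  2.30476533e-02, -8.38583272e-01,
         1.45422231e+03],
       [ 0.00000000e+00,  0.00000000e+00,  0.00000000e+00,
         1.00000000e+00]])}
side {'fovy': 48.78997672740077, 'cx': 253.610187579843, 'cy': 192.87344658888628, 'world_to_cam': array([[ 9.83230270e-01, -1.81752662e-01,  1.49734863e-02,
        -4.52159875e+02],
       [-9.91244160e-02, -6.01538172e-01, -7.92670283e-01,
         1.47619722e+02],
       [ 1.53077058e-01,  7.77893179e-01, -6.09466666e-01,
         8.77693955e+02],
       [ 0.00000000e+00,  0.00000000e+00,  0.00000000e+00,
         1.00000000e+00]])}
wrist {'fovy': 70.40401942910579, 'cx': 254.56675397374988, 'cy': 194.5946100603158, 'T_tool_cam': array([[-4.09500889e-04, -2.78500571e-01,  9.60435976e-01,
        -1.42794129e+02],
       [ 9.99999070e-01, -1.36338111e-03,  3.10255869e-05,
         5.02937832e-02],
       [ 1.30079963e-03,  9.60435096e-01,  2.78500870e-01,
        -7.02826672e+01],
       [ 0.00000000e+00,  0.00000000e+00,  0.00000000e+00,
         1.00000000e+00]])}
```

View pics/scene0.png

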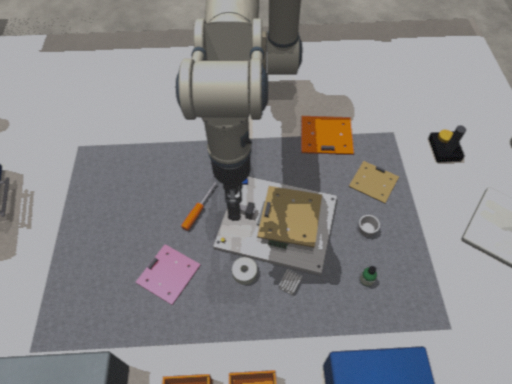

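View pics/wrist0.png

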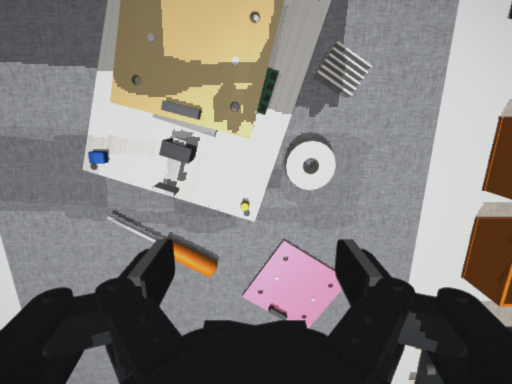

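View pics/side0.png

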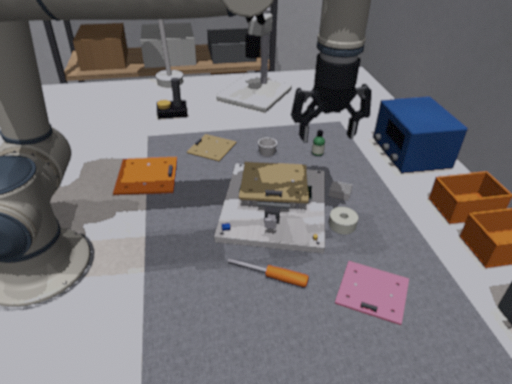

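The plate is tan, on the jig, at about (292,216) in the scene view. The lock bar side faces world -y, left in that view. The wrist view shows the keeper at (181,110) and the tab at (168,187). Next I'll write helpers and estimate where the jig is.

```bash
cat > h.py <<'E'
from bench import *
import cv2,numpy as np
from scipy.spatial.transform import Rotation as Ro
def tool():
    s=sense();T=np.eye(4);T[:3,:3]=Ro.from_euler('xyz',s['orientation'],degrees=True).as_matrix();T[:3,3]=s['eef_pos'];return T
def view(n):
    c=get_calibration(n);c['f']=192/np.tan(np.radians(c['fovy']/2))
    if n=='wrist': c['W']=tool()@c['T_tool_cam']
    else: c['W']=np.linalg.inv(c['world_to_cam'])
    im=camera(n)[:,:,::-1].copy();return im,c
def ray(c,uv,z):
    d=c['W'][:3,:3]@np.array([(uv[0]-c['cx'])/c['f'],(uv[1]-c['cy'])/c['f'],1]);o=c['W'][:3,3]
    return o+d*(z-o[2])/d[2]
def proj(c,p):
    q=np.linalg.inv(c['W'])@np.append(p,1);return c['f']*q[:2]/q[2]+[c['cx'],c['cy']]
E
python3 - <<'E'
from h import *
T=tool();print(T.round(3))
c=get_calibration('wrist');c['f']=192/np.tan(np.radians(c['fovy']/2));c['W']=T@c['T_tool_cam']
for n,uv,z in(('cornerA',(84,168),20),('cornerB',(255,220),20),('keeper',(181,106),67),('tab',(168,186),65),('blk',(178,148),53),('hole1',(137,80),55),('hole2',(235,106),55),('h3',(255,17),55)):print(n,ray(c,uv,z).round(1))
c=get_calibration('scene');c['f']=192/np.tan(np.radians(c['fovy']/2));c['W']=np.linalg.inv(c['world_to_cam'])
for uv,z in(((267,188),55),((323,195),55),((318,246),55),((259,238),55),((337,190),20),((326,267),20),((217,250),20)):print(uv,ray(c,uv,z).round(1))
E
```

```text
[[-2.00000e-03  1.00000e+00  0.00000e+00  5.99789e+02]
 [ 0.00000e+00  0.00000e+00 -1.00000e+00  2.60000e-02]
 [-1.00000e+00 -2.00000e-03 -0.00000e+00  2.30385e+02]
 [ 0.00000e+00  0.00000e+00  0.00000e+00  1.00000e+00]]
cornerA [375.3   4.5  20. ]
cornerB [600.1 -68.8  20. ]
keeper [521.   80.4  67. ]
tab [498.4  -8.5  65. ]
blk [510.3  34.2  53. ]
hole1 [472.1 107.7  55. ]
hole2 [577.9  80.7  55. ]
h3 [600.3 167.3  55. ]
(267, 188) [450.5  81.8  55. ]
(323, 195) [482.1 233.3  55. ]
(318, 246) [633.6 200.2  55. ]
(259, 238) [602.7  51.8  55. ]
(337, 190) [445.9 282.6  20. ]
(326, 267) [676.9 219.   20. ]
(217, 250) [614.  -59.3  20. ]
```

Call:
send_rows --series '[[[-1.257, 0, 0], [0, -0.4, -7.5], 0], [[-1.257, 0, 0], [0, -0.4, -7.5], 0], [[-1.257, 0, 0], [0, -0.4, -7.5], 0], [[-1.257, 0, 0], [0, -0.4, -7.5], 0], [[-1.257, 0, 0], [0, -0.4, -7.5], 0], [[-1.257, 0, 0], [0, -0.4, -7.5], 0], [[-1.257, 0, 0], [0, -0.4, -7.5], 0], [[-1.257, 0, 0], [0, -0.4, -7.5], 0], [[-1.257, 0, 0], [0, -0.4, -7.5], 0], [[-1.257, 0, 0], [0, -0.4, -7.5], 0], [[-1.257, 0, 0], [0, -0.4, -7.5], 0], [[-1.257, 0, 0], [0, -0.4, -7.5], 0]]'

```text
time_s: 1.35
eef_pos: [596.0, 75.0, 231.1]
orientation: [-161.1, 90.0, -179.1]
force: [0.4, 0.4, -0.7]
opening: 1.0
```

```bash
python3 - <<'E'
from h import *
im,c=view('wrist');cv2.imwrite('pics/w1.png',im);np.save('W1.npy',c['W']);print(tool().round(3),sense()['force'])
cv2.imwrite('pics/w1b.png',cv2.resize(im,(768,576),interpolation=cv2.INTER_CUBIC))
E
```

```text
[[-0.00000e+00  3.10000e-01  9.51000e-01  5.95974e+02]
 [ 0.00000e+00  9.51000e-01 -3.10000e-01  7.50090e+01]
 [-1.00000e+00 -0.00000e+00 -0.00000e+00  2.31119e+02]
 [ 0.00000e+00  0.00000e+00  0.00000e+00  1.00000e+00]] [0.21099797 0.48356313 0.15498473]
```

View pics/w1b.png

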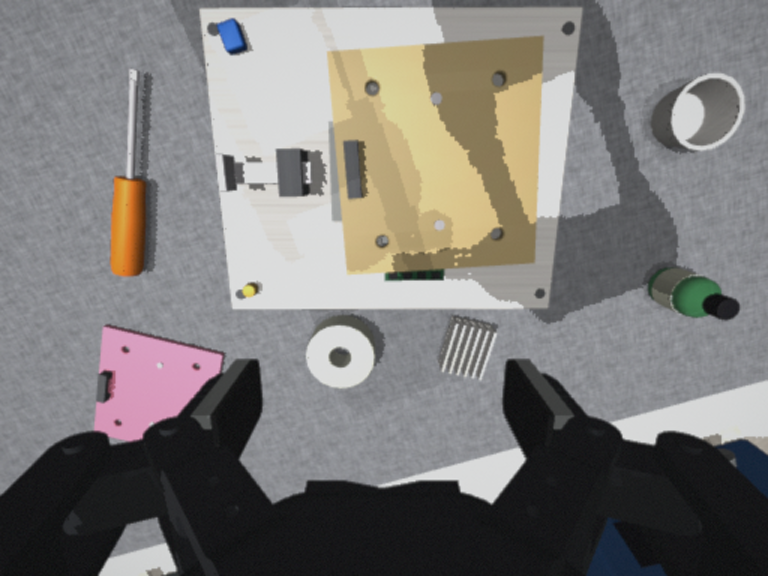

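The jig base corners are at (200,8), (582,8), (548,309) and (232,309) in the 1.5x view. The four plate holes are at (372,88), (499,79), (497,234) and (382,241), the keeper top is at (353,169) and the guide block is at (292,172).

```bash
cat > m.py <<'E'
from h import *
def fit(P,J): # 2D rigid J->P
    P=np.array(P);J=np.array(J,float);a=P-P.mean(0);b=J-J.mean(0)
    th=np.arctan2((b[:,0]*a[:,1]-b[:,1]*a[:,0]).sum(),(b*a).sum())
    R=np.array([[np.cos(th),-np.sin(th)],[np.sin(th),np.cos(th)]])
    t=P.mean(0)-R@J.mean(0);return R,t,np.degrees(th),(R.T@(P-t).T).T-J
def blob(g,uv,r=8):
    u,v=int(uv[0]),int(uv[1]);p=g[v-r:v+r+1,u-r:u+r+1].astype(float);w=np.clip(np.median(p)*.75-p,0,None)
    yy,xx=np.mgrid[v-r:v+r+1,u-r:u+r+1];return np.array([(w*xx).sum(),(w*yy).sum()])/w.sum()
E
python3 - <<'E'
from m import *
im=cv2.imread('pics/w1.png');g=cv2.cvtColor(im,cv2.COLOR_BGR2GRAY)
c=get_calibration('wrist');c['f']=192/np.tan(np.radians(c['fovy']/2));c['W']=np.load('W1.npy')
# sub-pixel base corners (pixel = view/1.5)
k=lambda *p:[np.array(q)/1.5 for q in p]
B=k((200,8),(582,8),(548,309),(232,309))
R,t,a,res=fit([ray(c,p,20)[:2] for p in B],[(-120,-165),(-120,125),(120,125),(120,-165)])
print('jig',t,a);print(res.round(1))
J=lambda p,z:R.T@(ray(c,p,z)[:2]-t)
for n,p,z in(('blk top',(290,172),53),('tab top',(228,172),65.5)):print(n,J(np.array(p)/1.5,z).round(1))
H=[blob(g,p) for p in k((372,88),(499,79),(497,234),(382,241))];print(np.array(H)*1.5)
R2,t2,a2,r2=fit([ray(c,p,55)[:2] for p in H],[(-55,-45),(-55,45),(55,45),(55,-45)])
print('plate world',t2,a2,'in jig',R.T@(t2-t),a2-a);print(r2.round(1))
m=cv2.inRange(cv2.cvtColor(im,cv2.COLOR_BGR2HSV),(12,70,40),(30,255,255));n,l,s,_=cv2.connectedComponentsWithStats(m);i=1+s[1:,4].argmax()
pts=cv2.findContours((l==i).astype('uint8'),0,1)[0][0][:,0];X=np.array([ray(c,p,55)[:2] for p in pts],np.float32)
r=cv2.minAreaRect(X);print('rect',r,'in jig',R.T@(np.array(r[0])-t))
print('keeper top',R2.T@(ray(c,np.array((353,169))/1.5,67.5)[:2]-t2))
E
```

```text
jig [536.90831744 122.22865006] -18.074134944420297
[[ 0.6  1.3]
 [ 1.  -1.7]
 [-0.8 -0.5]
 [-0.9  0.8]]
blk top [ -0.9 -96.4]
tab top [  -0.9 -138.6]
[[370.87316572  86.0894639 ]
 [501.63493724  75.32845188]
 [499.828125   234.5625    ]
 [380.85467626 242.4147482 ]]
plate world [535.16118085 138.5436787 ] -14.254119047951455 in jig [-6.72261937 14.96793355] 3.820015896468842
[[-0.8 -1.1]
 [-1.4  1.3]
 [ 1.1  1.5]
 [ 1.  -1.7]]
rect ((535.6536254882812, 137.6683349609375), (149.390380859375, 160.2612762451172), 75.56868743896484) in jig [-5.98290094 14.28856249]
keeper top [ -0.2895659 -62.8585697]
```

Plate offset from the jig is about (-6.4, +14.6) mm with +3.7° of yaw. The block and keeper land within about 1 mm of where they must be. My plan is to grip the keeper along y and slide the plate with it.

Call:
send_rows --series '[[[-0.065, 0, 0], [3, -1.1, -3.6], 0], [[-0.065, 0, 0], [7, -2.16, -7.3], 0], [[-0.065, 0, 0], [10, -2.16, -7.3], 0], [[-0.065, 0, 0], [12, -2.16, -7.3], 0.2], [[-0.065, 0, 0], [14, -2.16, -7.3], 0.4], [[-0.065, 0, 0], [15.5, -2.16, -7.3], 0.5], [[-0.065, 0, 0], [16.0, -2.16, -7.3], 0.5], [[-0.065, 0, 0], [16.0, -2.16, -7.3], 0.5], [[-0.065, 0, 0], [16.0, -2.16, -7.3], 0.5]]'

```text
time_s: 2.3
eef_pos: [520.6, 77.0, 72.4]
orientation: [18.1, 89.9, 3.9]
force: [-0.7, 0.2, 1.3]
opening: 0.502
```

```bash
python3 - <<'E'
from h import *
im,c=view('wrist');a,d=view('side')
print(tool().round(3),sense()['force'])
p=proj(d,[520,75,60]).astype(int);print(p)
s=a[p[1]-80:p[1]+70,p[0]-100:p[0]+100]
cv2.imwrite('pics/v2.png',np.hstack([cv2.resize(im,(400,300)),cv2.resize(s,(400,300),interpolation=cv2.INTER_CUBIC)]))
E
```

```text
[[ 2.00000e-03  2.46000e-01  9.69000e-01  5.20713e+02]
 [ 0.00000e+00  9.69000e-01 -2.46000e-01  7.70470e+01]
 [-1.00000e+00  1.00000e-03  2.00000e-03  7.26550e+01]
 [ 0.00000e+00  0.00000e+00  0.00000e+00  1.00000e+00]] [-0.56938638 -0.51277086  0.6462435 ]
[273 194]
```

View pics/v2.png

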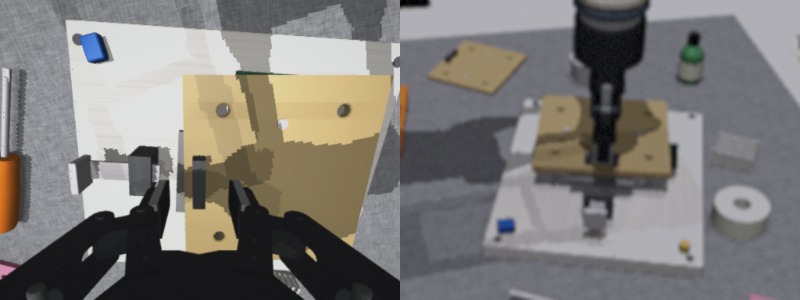

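The keeper sits centred between the fingers. Lower and grip.

Call:
send_rows --series '[[[0, 0, 0], [0.7, 0, 0], 0.5], [[0, 0, 0], [1.4, 0, 0], 0.5], [[0, 0, 0], [1.4, 0, 0], 0.65], [[0, 0, 0], [1.4, 0, 0], 0.8], [[0, 0, 0], [1.4, 0, 0], 0.9], [[0, 0, 0], [1.4, 0, 0], 1], [[0, 0, 0], [1.4, 0, 0], 1], [[0, 0, 0], [1.4, 0, 0], 1], [[0, 0, 0], [1.4, 0, 0], 1]]' --grip_force 30

```text
time_s: 3.3
eef_pos: [519.9, 77.0, 57.3]
orientation: [-107.2, 90.0, -121.5]
force: [0.2, -0.1, -0.8]
opening: 0.106
```

Call:
send_rows --series '[[[0.011, 0, 0], [0, -0.25, 0.02], 1], [[0.022, 0, 0], [0, -0.5, 0.04], 1], [[0.033, 0, 0], [0, -0.75, 0.06], 1], [[0.044, 0, 0], [0, -1.0, 0.08], 1], [[0.055, 0, 0], [0, -1.25, 0.1], 1], [[0.065, 0, 0], [0, -1.48, 0.13], 1], [[0.065, 0, 0], [0, -1.48, 0.13], 1], [[0.065, 0, 0], [0, -1.48, 0.13], 1]]'

```text
time_s: 4.1
eef_pos: [517.2, 62.1, 56.8]
orientation: [-144.6, 89.9, -162.6]
force: [-0.4, 1.3, -4.1]
opening: 0.107
```

```bash
python3 - <<'E'
from h import *
im,c=view('wrist');np.save('W3.npy',c['W']);print(tool().round(3),sense()['force'],sense()['moment'])
cv2.imwrite('pics/w3.png',im);cv2.imwrite('pics/w3b.png',cv2.resize(im,(768,576),interpolation=cv2.INTER_CUBIC))
E
```

```text
[[-1.00000e-03  3.09000e-01  9.51000e-01  5.17229e+02]
 [-0.00000e+00  9.51000e-01 -3.09000e-01  6.21120e+01]
 [-1.00000e+00 -1.00000e-03 -1.00000e-03  5.68770e+01]
 [ 0.00000e+00  0.00000e+00  0.00000e+00  1.00000e+00]] [-0.60759327  1.337083   -3.84576126] [-0.08970218  0.12991186  0.03063953]
```

View pics/w3b.png

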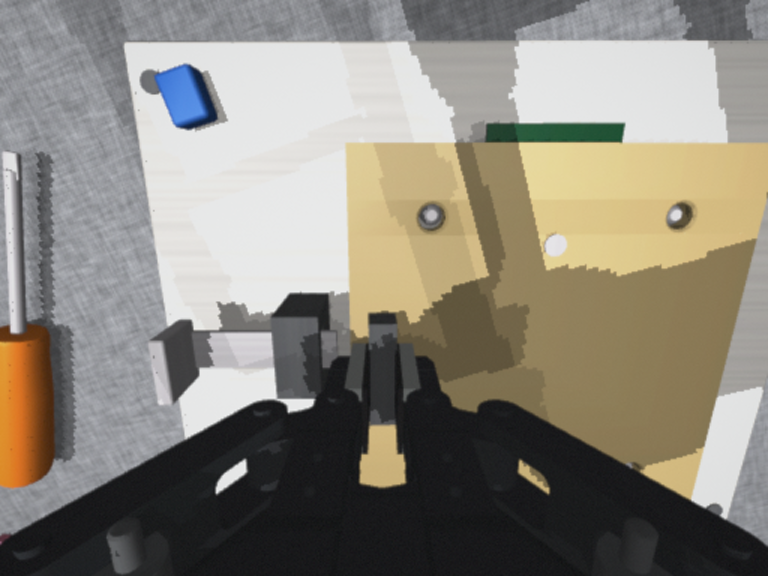

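Pins show inside the holes at (431,215) and (679,215). The -4 N says the gripper is holding the plate's weight, so I'll release it and let it drop.

Call:
send_rows --series '[[[0, 0, 0], [0, 0, 0], 0.85], [[0, 0, 0], [0, 0, 0], 0.75], [[0, 0, 0], [0, 0, 0], 0.65], [[0, 0, 0], [0, 0, 0], 0.6], [[0, 0, 0], [0, 0, 0], 0.6]]'

```text
time_s: 4.65
eef_pos: [517.7, 62.3, 57.5]
orientation: [14.3, 90.0, -3.7]
force: [-0.9, 0.8, -0.8]
opening: 0.404
```

```bash
python3 - <<'E'
from m import *
im,c=view('wrist');print(tool()[:3,3],sense()['force'])
cv2.imwrite('pics/w4.png',im)
g=cv2.cvtColor(im,cv2.COLOR_BGR2GRAY)
# plate left & top edges: rows of tan mask
m=cv2.inRange(cv2.cvtColor(im,cv2.COLOR_BGR2HSV),(12,70,40),(30,255,255));n,l,s,_=cv2.connectedComponentsWithStats(m);i=1+s[1:,4].argmax();l=l==i
print('left edge x',[np.where(l[r])[0].min() for r in(110,130,150,170,190)],'top y',[np.where(l[:,x])[0].min() for x in(250,300,350,400,450)])
im3=cv2.imread('pics/w3.png');cv2.imwrite('pics/v4.png',np.hstack([cv2.resize(q[85:245,200:480],(400,229)) for q in(im3,im)]))
E
```

```text
[517.59931177  62.31562057  57.42994243] [ 0.53702355 -1.10861134 -0.17909593]
left edge x [np.int64(232), np.int64(232), np.int64(233), np.int64(233), np.int64(233)] top y [np.int64(95), np.int64(95), np.int64(95), np.int64(95), np.int64(95)]
```

View pics/v4.png

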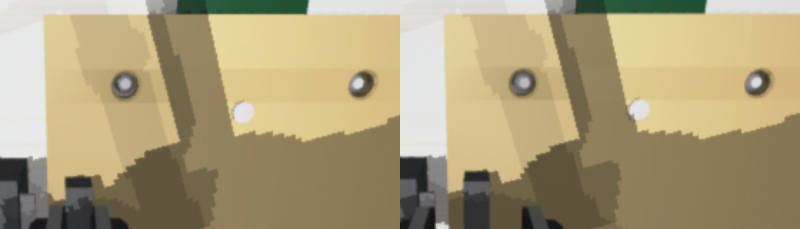

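```bash
python3 - <<'E'
from m import *
for f in('w3','w4'):
    im=cv2.imread(f'pics/{f}.png');g=cv2.cvtColor(im,cv2.COLOR_BGR2GRAY)
    c=get_calibration('wrist');c['f']=192/np.tan(np.radians(c['fovy']/2));c['W']=np.load('W3.npy')
    if f=='w4': c['W'][:3,3]+=np.array([517.6-517.23,62.3-62.1,57.43-56.88])
    H=[(287,143.5),(452.5,143.5)]
    H=[blob(g,p,10) for p in H];print(f,H)
    for z in(45,50,55):
        P=[ray(c,p,z) for p in H];print(z,np.linalg.norm(P[0]-P[1]).round(1))
E
```

```text
w3 [array([287.10051381, 144.80346821]), array([455.0831897 , 143.80202229])]
45 94.1
50 91.1
55 88.0
w4 [array([287.40660475, 143.24871001]), array([452.87376509, 142.88693743])]
45 93.0
50 90.0
55 87.0
```

The hole spacing only fits a plate top at z = 50 mm, which is on the raised nest. Now shut the fingers and go over the plate centre.

Call:
send_rows --series '[[[0, 0, 0], [-2, 0, 0], 0.6], [[0, 0, 0], [-3.5, 0, 0], 0.6], [[0, 0, 0], [-3.5, 3, 0], 0.8], [[0, 0, 0], [-3.5, 6.3, 0], 1], [[0, 0, 0], [-3.5, 6.3, 0], 1], [[0, 0, 0], [-2, 6.3, 0], 1], [[0, 0, 0], [-0.5, 6.3, 0], 1], [[0, 0, 0], [0, 6.3, 0], 1], [[0, 0, 0], [0.3, 6.3, 0], 1], [[0, 0, 0], [0.3, 6.3, 0], 1]]'

```text
time_s: 5.7
eef_pos: [536.5, 121.7, 53.5]
orientation: [-149.9, 89.9, -168.0]
force: [0.1, 0.3, 0.5]
opening: -0.003
```

Call:
send_rows --series '[[[0, 0, 0], [0.1, 0, 0], 1], [[0, 0, 0], [0.2, 0, 0], 1], [[0, 0, 0], [0.3, 0, 0], 1], [[0, 0, 0], [0.4, 0, 0], 1], [[0, 0, 0], [0.5, 0, 0], 1], [[0, 0, 0], [0.5, 0, 0], 1]]'

```text
time_s: 6.3
eef_pos: [537.1, 122.3, 49.8]
orientation: [24.8, 90.0, 6.8]
force: [-1.0, -1.4, 3.5]
opening: 0.004
```

Call:
send_rows --series '[[[0, 0, 0], [0.05, 0, 0], 1], [[0, 0, 0], [0.1, 0, 0], 1], [[0, 0, 0], [0.15, 0, 0], 1], [[0, 0, 0], [0.2, 0, 0], 1], [[0, 0, 0], [0.25, 0, 0], 1], [[0, 0, 0], [0.3, 0, 0], 1], [[0, 0, 0], [0.35, 0, 0], 1], [[0, 0, 0], [0.4, 0, 0], 1], [[0, 0, 0], [0.45, 0, 0], 1], [[0, 0, 0], [0.5, 0, 0], 1]]'

```text
time_s: 7.3
eef_pos: [537.1, 122.3, 45.8]
orientation: [25.3, 90.0, 7.3]
force: [-3.7, 0.1, 8.7]
opening: -0.004
```

Call:
send_rows --series '[[[0, 0, 0], [0.05, 0, 0], 1], [[0, 0, 0], [0.1, 0, 0], 1], [[0, 0, 0], [0.15, 0, 0], 1], [[0, 0, 0], [0.2, 0, 0], 1], [[0, 0, 0], [0.25, 0, 0], 1], [[0, 0, 0], [0.3, 0, 0], 1]]'

```text
time_s: 7.9
eef_pos: [537.1, 122.3, 42.8]
orientation: [27.1, 90.0, 9.1]
force: [-3.5, -0.9, 8.9]
opening: -0.001
```

Moving smoothly at about 9 N. Continue in small steps to the stop.

Call:
send_rows --series '[[[0, 0, 0], [0.05, 0, 0], 1], [[0, 0, 0], [0.1, 0, 0], 1], [[0, 0, 0], [0.15, 0, 0], 1], [[0, 0, 0], [0.2, 0, 0], 1], [[0, 0, 0], [0.2, 0, 0], 1]]'

```text
time_s: 8.4
eef_pos: [537.1, 122.3, 40.7]
orientation: [26.5, 90.0, 8.6]
force: [-3.5, -1.3, 7.8]
opening: 0.001
```

Call:
send_rows --series '[[[0, 0, 0], [0.04, 0, 0], 1], [[0, 0, 0], [0.08, 0, 0], 1], [[0, 0, 0], [0.08, 0, 0], 1]]'

```text
time_s: 8.7
eef_pos: [537.1, 122.3, 40.0]
orientation: [25.5, 90.0, 7.5]
force: [-3.6, -0.2, 8.8]
opening: -0.005
```

Call:
send_rows --series '[[[0, 0, 0], [0.03, 0, 0], 1], [[0, 0, 0], [0.06, 0, 0], 1], [[0, 0, 0], [0.06, 0, 0], 1]]'

```text
time_s: 9.0
eef_pos: [537.2, 122.3, 40.0]
orientation: [25.7, 89.9, 7.7]
force: [-6.0, -0.1, 11.5]
opening: 0.001
```

Call:
send_rows --series '[[[0, 0, 0], [0.05, 0, 0], 1], [[0, 0, 0], [0.1, 0, 0], 1], [[0, 0, 0], [0.15, 0, 0], 1], [[0, 0, 0], [0.15, 0, 0], 1]]'

```text
time_s: 9.4
eef_pos: [537.2, 122.3, 39.9]
orientation: [22.8, 89.9, 4.8]
force: [-9.5, -1.0, 17.3]
opening: -0.003
```

Call:
send_rows --series '[[[0, 0, 0], [0.08, 0, 0], 1], [[0, 0, 0], [0.16, 0, 0], 1], [[0, 0, 0], [0.16, 0, 0], 1]]'

```text
time_s: 9.7
eef_pos: [537.3, 122.4, 39.9]
orientation: [23.5, 89.9, 5.6]
force: [-13.8, -2.5, 26.2]
opening: -0.001
```

It has hit the hard stop at z = 39.9 mm with 26 N. Retract and go above and beyond the tab.

Call:
send_rows --series '[[[0, 0, 0], [-0.3, 0, 0], 1], [[0, 0, 0], [-0.8, 0, 0], 1], [[0, 0, 0], [-4, 0, 0], 1], [[0, 0, 0], [-8, 0, 0], 1], [[0, 0, 0], [-8, -5, 0], 1], [[0, 0, 0], [-8, -9, 0], 1], [[0, 0, 0], [-8, -13, 0], 1], [[0, 0, 0], [-8, -17, 0], 1], [[0, 0, 0], [-8, -18.5, 0], 1], [[0, 0, 0], [-8, -18.5, 0], 1], [[0, 0, 0], [-8, -18.5, 0], 1]]'

```text
time_s: 10.8
eef_pos: [479.9, -53.6, 114.5]
orientation: [131.4, 90.0, 113.4]
force: [0.3, 0.6, 0.1]
opening: 0.003
```

```bash
python3 - <<'E'
from m import *
im,c=view('wrist');np.save('W5.npy',c['W']);cv2.imwrite('pics/w5.png',im)
print(tool().round(3),sense()['force'])
o=np.array([536.9,122.2]);a=np.radians(-18.07);R=np.array([[np.cos(a),-np.sin(a)],[np.sin(a),np.cos(a)]])
v=cv2.resize(im,(768,576),interpolation=cv2.INTER_CUBIC)
for p in((-13,-153,65.5),(13,-153,65.5),(-55,-45,40),(55,-45,40),(-55,45,40),(-80,-75,40)):
    w=R@np.array(p[:2])+o;q=proj(c,[*w,p[2]])*1.5;cv2.drawMarker(v,tuple(int(t) for t in q),(0,0,255),0,10,1);print(p,q.round())
cv2.imwrite('pics/w5b.png',v)
E
```

```text
[[-0.00000e+00  3.08000e-01  9.51000e-01  4.80013e+02]
 [ 1.00000e-03  9.51000e-01 -3.08000e-01 -5.31530e+01]
 [-1.00000e+00  0.00000e+00 -0.00000e+00  1.14504e+02]
 [ 0.00000e+00  0.00000e+00  0.00000e+00  1.00000e+00]] [ 0.01861103  0.58191544 -0.42314535]
(-13, -153, 65.5) [448. 295.]
(13, -153, 65.5) [445. 344.]
(-55, -45, 40) [651. 204.]
(55, -45, 40) [617. 392.]
(-55, 45, 40) [824. 203.]
(-80, -75, 40) [600. 153.]
```

View pics/w5b.png

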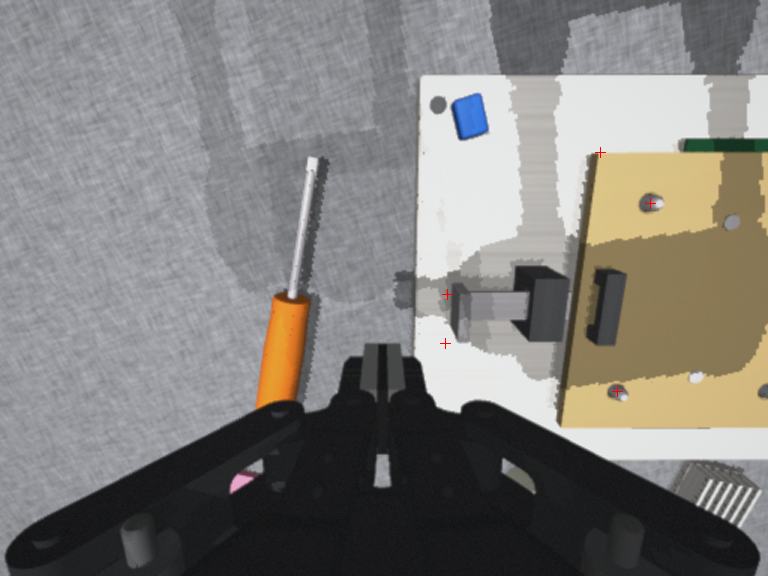

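The home plate's holes project within a pixel or so of the expected positions at z = 40 (markers at (651,204) and (617,392)). The tab is at about (455,312), so the joint is at about 5 mm. Lower behind it and push.

Call:
send_rows --series '[[[0, 0, 0], [3, 0, 0], 1], [[0, 0, 0], [5, 0, 0], 1], [[0, 0, 0], [6, 0, 0], 1], [[0, 0, 0], [6, 0.5, 0], 1], [[0, 0, 0], [6, 1.0, 0], 1], [[0, 0, 0], [6, 1.3, 0], 1], [[0, 0, 0], [6, 1.6, 0], 1], [[0, 0, 0], [6, 1.9, 0], 1], [[0, 0, 0], [6, 2.2, 0], 1], [[0, 0, 0], [6, 2.5, 0], 1], [[0, 0, 0], [6, 2.8, 0], 1], [[0, 0, 0], [6, 2.8, 0], 1]]'

```text
time_s: 12.05
eef_pos: [488.6, -27.2, 54.9]
orientation: [-74.8, 90.0, -92.8]
force: [0.0, -1.5, 1.2]
opening: -0.002
```

Call:
send_rows --series '[[[0, 0, 0], [0, 0.2, 0], 1], [[0, 0, 0], [0, 0.4, 0], 1], [[0, 0, 0], [0, 0.6, 0], 1], [[0, 0, 0], [0, 0.8, 0], 1], [[0, 0, 0], [0, 1.0, 0], 1], [[0, 0, 0], [0, 1.0, 0], 1]]'

```text
time_s: 12.65
eef_pos: [491.8, -17.2, 54.8]
orientation: [62.2, 90.0, 44.2]
force: [-0.3, -2.6, 0.9]
opening: 0.002
```

Call:
send_rows --series '[[[0, 0, 0], [0, 0.2, 0], 1], [[0, 0, 0], [0, 0.4, 0], 1], [[0, 0, 0], [0, 0.6, 0], 1], [[0, 0, 0], [0, 0.8, 0], 1], [[0, 0, 0], [0, 1.0, 0], 1], [[0, 0, 0], [0, 1.0, 0], 1]]'

```text
time_s: 13.25
eef_pos: [494.9, -7.7, 54.8]
orientation: [62.8, 90.0, 44.9]
force: [-1.4, -1.9, 1.4]
opening: 0.0
```

Call:
send_rows --series '[[[0, 0, 0], [0, 0.1, 0], 1], [[0, 0, 0], [0, 0.2, 0], 1], [[0, 0, 0], [0, 0.3, 0], 1], [[0, 0, 0], [0, 0.4, 0], 1], [[0, 0, 0], [0, 0.4, 0], 1]]'

```text
time_s: 13.75
eef_pos: [496.0, -4.1, 54.8]
orientation: [54.2, 90.0, 36.2]
force: [-0.0, -3.1, 2.0]
opening: -0.002
```

Call:
send_rows --series '[[[0, 0, 0], [0, 0.1, 0], 1], [[0, 0, 0], [0, 0.2, 0], 1], [[0, 0, 0], [0, 0.3, 0], 1], [[0, 0, 0], [0, 0.3, 0], 1]]'

```text
time_s: 14.15
eef_pos: [496.7, -2.1, 54.8]
orientation: [-92.0, 89.9, -110.0]
force: [-1.8, -6.0, 2.8]
opening: -0.002
```

Call:
send_rows --series '[[[0, 0, 0], [0, 0.1, 0], 1], [[0, 0, 0], [0, 0.2, 0], 1], [[0, 0, 0], [0, 0.3, 0], 1], [[0, 0, 0], [0, 0.3, 0], 1]]'

```text
time_s: 14.55
eef_pos: [496.8, -1.6, 54.8]
orientation: [-94.0, 89.6, -112.1]
force: [-5.0, -14.0, 5.3]
opening: -0.0
```

Hard stop at TCP y of about -130 in the jig frame, so the tab face is near -118 as expected. One slightly firmer push, then back off and look.

Call:
send_rows --series '[[[0, 0, 0], [0, 0.1, 0], 1], [[0, 0, 0], [0, 0.2, 0], 1], [[0, 0, 0], [0, 0.2, 0], 1]]'

```text
time_s: 14.85
eef_pos: [496.9, -1.3, 54.8]
orientation: [-94.5, 89.4, -112.6]
force: [-7.2, -19.2, 6.0]
opening: 0.002
```

Call:
send_rows --series '[[[0, 0, 0], [0, -0.6, 0], 1], [[0, 0, 0], [0, -1.5, 0], 1], [[0, 0, 0], [0, -3, 0], 1], [[0, 0, 0], [-3, -4, 0], 1], [[0, 0, 0], [-7, -4, 2], 1], [[0, 0, 0], [-11, -4, 5], 1], [[0, 0, 0], [-13, -4, 8], 1], [[0, 0, 0], [-13, -4, 8], 1], [[0, 0, 0], [-13, -4, 8], 1]]'

```text
time_s: 15.75
eef_pos: [562.0, -59.8, 184.1]
orientation: [165.3, 89.9, 147.3]
force: [0.2, -0.2, -0.0]
opening: -0.004
```

```bash
python3 - <<'E'
from m import *
im,c=view('wrist');cv2.imwrite('pics/w6.png',im)
print(tool()[:3,3],sense()['force'],sense()['time_s'])
o=np.array([536.9,122.2]);a=np.radians(-18.07);R=np.array([[np.cos(a),-np.sin(a)],[np.sin(a),np.cos(a)]])
v=cv2.resize(im,(768,576),interpolation=cv2.INTER_CUBIC)
for p in((-13,-118,65.5),(13,-118,65.5),(-55,-45,40),(55,-45,40),(-55,45,40),(55,45,40),(-80,-75,40)):
    w=R@np.array(p[:2])+o;q=proj(c,[*w,p[2]])*1.5;cv2.drawMarker(v,tuple(int(t) for t in q),(0,0,255),0,8,1)
cv2.imwrite('pics/w6b.png',v)
E
```

```text
[561.30910144 -59.39475224 183.41254304] [-0.21345375 -0.37351878 -0.07563643] 15.8
```

View pics/w6b.png

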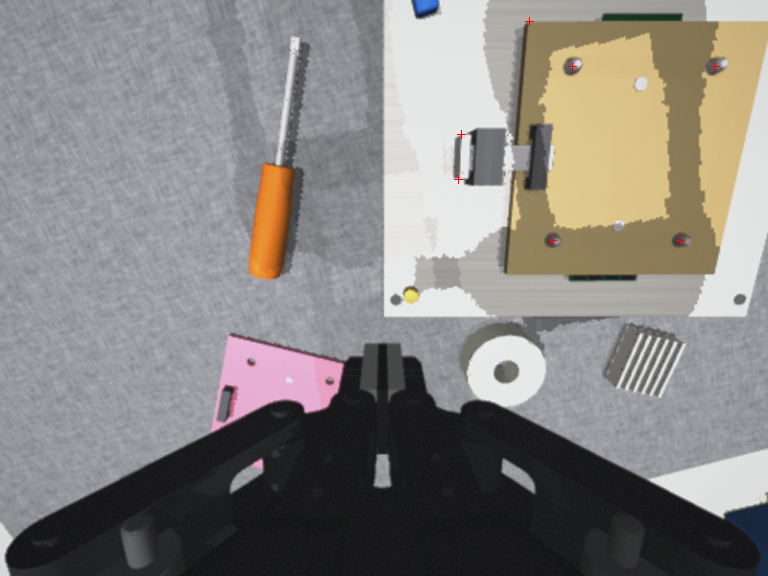

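The blade now runs through the keeper, with its tip showing at about (551,157). The tab face is on the markers for 35 mm travel at (460,135) and (459,180). All four pins show in the plate's holes, and the arm is touching nothing.

```bash
python3 -c "
from bench import *
print(job_done())"
```

```text
the job is handed in; nothing more can be done
None
```

The plate is fully home on its four pins and the lock bar is through the keeper to its stop. I handed the job in after about 16 s of robot time.

- **Seating the plate:** I gripped it by the keeper and slid and turned it about 15 mm and 3.7°. It dropped onto the raised nest when I let go.
- **Pressing down:** I pressed at the centre with the shut fingers. It moved steadily at about 9 N and stopped at z = 39.9 mm. I held it there at 26 N, well under the 60 N limit.
- **Lock bar:** I pushed the tab along jig +y at about 3 N until it stopped, then pushed up to about 20 N with almost no further movement.

**Last checks:**
- In the final picture the hole and tab positions match full-home and 35 mm travel, and the blade tip shows past the keeper.
- All four pins are visible in the holes.
- The arm is clear, with about 0 N on the wrist.
- I touched none of the bystanders. The driver, spacer, reel, heat sink and relay (partly cut off) are in the final picture. The flux bottle and tin are out of its view, so I did not re-check them.

No check failed. An early tab reading from a distance implied about 11 mm of starting travel, outside the stated 0 to 6 mm. A closer look put it at about 5 mm.

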